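# Cover the specimen jar in the dust cabinet and shut its sliding guard

### The arm

A 6-joint arm with a two-finger parallel gripper is mounted at the origin on the work surface. World frame = base frame: x ahead of the robot, y to its left, z up, the work surface at z = 0. Lengths are in m, angles in rad, forces in N, time in s.
With the tool pointing down it reaches from about 0.35 to 0.775 m from the base axis. Payload 7.3 kg.
Tool frame: the origin (TCP) lies at the very end of the fingers, on their centre line; the grasp point (between the pads) lies 19 mm behind it; z points along the fingers, x is the direction in which the jaws open and shut, and the axes are right-handed (so a half turn about z gives the same grasp; the last joint's range is limited). The gripper opens to 92 mm and grips with 3 to 60 N. Pads are 19 mm wide; open, the fingers measure 130 mm over their backs; the gripper's body (75 mm by 190 mm) begins 47 mm behind the grasp point.
Start: joints at [-1.376, 0.342, 1.524, -0, 1.275, -0.146], TCP at [0.175, -0.495, 0.227] pointing down, gripper open.
Joint ranges: [-2.53, 2.53], [-0.77, 2.02], [0.04, 2.7], [-1, 4.14], [0.28, 2.66], [-3.11, 3.11]. Speed limits (rad/s): [2.57, 2.57, 3.14, 3.14, 3.14, 3.14].

### API

Orientations are given as [roll, pitch, yaw] about the fixed x, y, z axes, in that order (R = Rz(yaw) Ry(pitch) Rx(roll)).
In Python, from cell import robot, read_camera, nets gives the robot as it stands. The module is installed in compiled form; this text tells all that it offers.
- The arm moves only by the tool carry_out, never from a script. Its arguments are lists of equal length, an entry for each row: "translation": the shift along the tool's x, y, z in m, a list of three; "turn": the turn, a rotation vector about the tool's x, y, z in rad, a list of three; "gripper": the gripper's target within -1 to 1 (shut at 1, half-way at 0, fully open at -1). A call has 1 to 10 rows; each row shifts and turns the commanded pose from where the row before left it, along the tool's axes as they then stand; what a row does not reach is not made up. A row lasts 1/10 s, in which the tool goes at most 50 mm and 8.59 degrees, less where a joint would pass 70% of its speed; a pose out of reach is approached as far as the arm can. A call with a gripper value outside its range is refused whole. The fingers move at their own pace and stop on an object; "squeeze" is the grip in N (left out, the last holds). Time passes only in rows, so rows that do not move let the fingers close. It gives the time, the measured TCP pose, the force and the opening at its end, in the units of the state.
- robot.observe(): the state, without advancing time (a new reading comes with each control period).
- read_camera(name): name is "side" or "top" or "wrist"; returns a dict with "img" (384x512x3 uint8, red, green, blue), "fx", "fy", "cx", "cy" (pixels), "world_from_camera" (4x4, takes a point from camera to world coordinates). Camera axes: x right, y down, z forward; pixel columns grow to the right and rows downward; lengths in m; the calibration is good to about 2 mm. A picture is of the moment at which its call begins. There is no depth.
- robot.hand_in(): hands the job in, once; it reports no verdict.
Trained networks look in a picture, given as the dict that the camera call returned (one of the last four; its "shot" number tells which), for a name from the list of things; names that differ only in an ending like _2 or _b are one class to them, and where a whole thing is asked for, a point or a joint stands for the part that bears it (a point fixed in the world has none). Each returns a list of dicts, best first, with "score" (0 to 1); they miss things now and then, are a little off and sometimes report something else, mostly with a low value. They report only what shows in the picture. A call takes as long as a camera call. They do not tell look-alikes from the thing itself.
- nets.regions_of(picture, name): "region" (384x512 bool, what is visible of it) and "pixel" ([column, row] in pixels, amid what is visible of it).
- nets.tip_of(picture, name): "pixel" ([column, row] in pixels: a listed point, or the origin of a listed thing).
The state is a dict: "time": time; "qpos": joint angles; "qvel": joint speeds; "joint_efforts": joint torques, N m; "tool_pos": TCP position; "tool_rot": TCP orientation; "contact_force": force on the tool from outside, world axes, zero at the start; "torque": the same for the moment, N m; "opening": finger opening in m.
Only numpy, scipy, OpenCV 4.12 (cv2) and the standard library are available. Lean on these libraries where they do the work, as an engineer would, in place of code of your own. Each camera call takes 0.05 s, during which the arm holds its last target. There are 200 camera calls.

### The job

The carrot specimens in the dust cabinet must not dry out: slide the cabinet's orange-framed guard open, set the steel cover gently on the green glass jar inside so that it sits seated and level, then slide the guard fully shut again. The jar stays upright in its chamber, and the other things on the table are to be left where they are.

Things in the scene. Friction and masses are not known exactly. Their poses are not given: they have to be found in the camera images.
- cabinet: Fixed bench-top dust cabinet, white base 180 (x) x 420 (y) x 15 mm. Origin: centre of the underside; own x points away from the robot, own y along its length. Right half (own y below 5 mm): chamber; left half (own y 7 to 207 mm): closed grey housing 113 mm high, above which the open guard parks.
- chamber (a point): Centre of the chamber's floor, 15 mm above the table, at own y -105 mm of the cabinet; axes as the cabinet's. Inside 170 (x) x 205 (y) mm; clear back wall (+x side) 128 mm high, clear end wall (-y side) 118 mm high, measured from the table; its front and roof are the sliding guard.
- guard (a joint): Position of the guard along its track in metres: 0 = fully shut over the chamber, 0.19 = fully open above the grey housing; it grows as the guard moves along the cabinet's own +y. It stays where it is left, about 2 N of friction. Starts shut or a little ajar.
- guard_handle (a point): Centre of the top of the orange handle on the guard, 165 mm above the table. Handle: upright bar, 60 mm along the cabinet's x, 14 mm thick along y (the sliding direction), 32 mm tall. Guard: L-shaped clear pane with orange edges, roof 190 x 208 mm with upper face at 133 mm, and a front pane down to 20 mm; the handle is at its middle lengthwise, at own x -20 mm of the cabinet.
- jar: Open round green glass jar with orange carrot pieces, outer diameter 84 mm, inner 76 mm, height 60 mm, loose, 0.3 kg, standing in the cabinet's chamber. Origin: centre of its underside, z up.
- jar_rim (a point): Centre of the jar's mouth at rim height, 60 mm above the jar's underside.
- cover: Loose round steel cover lying right way up on the table, about 0.12 kg: locating plug below, diameter 66 mm and 7 mm high; disc 90 mm in diameter, from 7 to 13 mm; black round knob on top, diameter 22 mm, from 13 to 47 mm. Origin: centre of the plug's underside, z up. Seated, the plug is inside the jar's mouth, the disc rests on the rim and the origin is 7 mm below the rim.
- microtome: Bystander: steel hand microtome, a 68 mm high spool with a round plate of diameter 76 mm on top. Origin: centre of its underside.
- clamp: Bystander: aluminium blade clamp, 35 x 75 x 22 mm with two screw heads to 32 mm. Origin: centre of its underside.
- red_bottle: Bystander: amber bottle with red cap, diameter 64 mm, 130 mm high. Origin: centre of its underside.
- small_bottle: Bystander: small amber bottle with white cap, diameter 40 mm, 85 mm high. Origin: centre of its underside.
- dish: Bystander: shallow white dish, diameter 90 mm, 18 mm high. Origin: centre of its underside.
There are look-alikes about, which are no part of the job. Leave any purple or yellow look-alike of the cover alone.

How it is judged:
By the outcome, as a careful person would: the job done as asked, in the order asked, and still so for the second after the job is handed in, with the robot touching nothing.
It also fails if it takes over 64 s, if anything falls off the work surface, if the arm or the gripper's body presses on something with over 40 N, if the wrist force passes 120 N, or if a joint passes its speed limit or range.

## Working session

There is one attempt and no reset: what is moved stays moved. The work goes in short steps, Python scripts to look and compute and a tool call to move; the robot and the scene stay as the last step left them, time stands still between calls to the robot, and variables do not carry over. Pictures are saved under pics/ and viewed, about 8 in all and at most 12, crops included, and the job is handed in when it is done.

Besides the shell and the picture viewer there is one more tool, called after "Request:" by a JSON object that holds its "fn" and its "kwargs", one argument or row to a line. carry_out: Moves the arm, as the interface text tells. Its arguments: {"type":"object","properties":{"translation":{"type":"array","items":{"type":"array","items":{"type":"number"}}},"turn":{"type":"array","items":{"type":"array","items":{"type":"number"}}},"gripper":{"type":"array","items":{"type":"number"}},"squeeze":{"type":"number"}},"required":["translation","turn","gripper"]}

```bash
mkdir -p pics
cat > h.py <<'E'
import numpy as np, cv2
from cell import robot, read_camera, nets
def ray(p,px):
    T=np.array(p["world_from_camera"]);d=np.array([(px[0]-p["cx"])/p["fx"],(px[1]-p["cy"])/p["fy"],1.])
    return T[:3,3],T[:3,:3]@d
def atz(p,px,z):
    o,d=ray(p,px);return o+d*(z-o[2])/d[2]
def proj(p,X):
    T=np.linalg.inv(np.array(p["world_from_camera"]));c=T[:3,:3]@np.array(X)+T[:3,3]
    return np.array([p["fx"]*c[0]/c[2]+p["cx"],p["fy"]*c[1]/c[2]+p["cy"]])
def tri(ps,pxs):
    A=np.zeros((3,3));b=np.zeros(3)
    for p,x in zip(ps,pxs):
        o,d=ray(p,x);d=d/np.linalg.norm(d);M=np.eye(3)-np.outer(d,d);A+=M;b+=M@o
    return np.linalg.solve(A,b)
def save(p,n): cv2.imwrite("pics/"+n,p["img"][:,:,::-1])
E
python3 - <<'E'
from h import *
np.set_printoptions(precision=3,suppress=True)
s=robot.observe();print({k:np.round(v,3) for k,v in s.items()})
P={n:read_camera(n) for n in("top","side","wrist")}
a=np.vstack([np.hstack([P["top"]["img"],P["side"]["img"]])])
cv2.imwrite("pics/a.png",cv2.resize(a,(800,300),interpolation=cv2.INTER_AREA)[:,:,::-1])
save(P["top"],"t.png")
Z=dict(cabinet=0,chamber=.015,guard_handle=.165,jar=.015,jar_rim=.075,cover=0,microtome=0,clamp=0,red_bottle=0,small_bottle=0,dish=0)
for n in("top","side"):
  print(n,np.array(P[n]["world_from_camera"])[:3,3])
  for k,z in Z.items():
    for r in nets.tip_of(P[n],k)[:4]: print(n,k,round(r["score"],2),np.round(r["pixel"],1),atz(P[n],r["pixel"],z))
E
```

```text
{'time': np.float64(0.0), 'qpos': array([-1.376,  0.343,  1.525,  0.   ,  1.275, -0.146]), 'qvel': array([ 0.001, -0.001,  0.001, -0.001,  0.   ,  0.001]), 'joint_efforts': array([ -0.001, -43.125, -24.423,   0.072,   0.056,  -0.   ]), 'tool_pos': array([ 0.175, -0.494,  0.226]), 'tool_rot': array([-3.141,  0.002, -1.23 ]), 'contact_force': array([0.156, 0.172, 1.051]), 'torque': array([ 0.066, -0.029,  0.036]), 'opening': np.float64(0.091)}
top [ 0.355 -0.022  1.586]
top cabinet 0.56 [238.3 158.2] [0.643 0.008 0.   ]
top guard_handle 0.64 [254.8 152.5] [ 0.632 -0.049  0.165]
top cover 0.89 [287.8 249.9] [ 0.31  -0.167  0.   ]
top cover 0.86 [243.3 218.7] [ 0.422 -0.009  0.   ]
top cover 0.59 [177.4 257.8] [0.285 0.227 0.   ]
top microtome 0.8 [189.5 219.7] [0.42  0.185 0.   ]
top clamp 0.7 [290.1 220.7] [ 0.414 -0.177  0.   ]
top clamp 0.54 [131.4 193.6] [0.515 0.395 0.   ]
top red_bottle 0.75 [124.9 158.7] [0.643 0.421 0.   ]
top small_bottle 0.74 [293.8 223.7] [ 0.403 -0.19   0.   ]
top small_bottle 0.66 [354.  162.2] [ 0.626 -0.414  0.   ]
side [ 0.92  -0.613  0.911]
side cabinet
[... 163 characters left out ...]
ndle 0.58 [300.5 211.9] [ 0.629 -0.051  0.165]
side jar 0.64 [293.1 266.5] [ 0.655 -0.113  0.015]
side jar_rim 0.61 [296.3 249.5] [ 0.652 -0.098  0.075]
side cover 0.98 [248.6 206.8] [ 0.421 -0.002  0.   ]
side cover 0.71 [186.2 228.3] [ 0.319 -0.178  0.   ]
side cover 0.55 [255.  146.2] [0.265 0.245 0.   ]
side microtome 0.64 [281.5 174.5] [0.425 0.177 0.   ]
side clamp 0.83 [209.1 248.3] [ 0.423 -0.192  0.   ]
side red_bottle 0.91 [372.1 159.5] [ 0.642  0.42  -0.   ]
side red_bottle 0.47 [250.1 208. ] [ 0.428 -0.003  0.   ]
side small_bottle 0.76 [213.9 354. ] [ 0.627 -0.411  0.   ]
side small_bottle 0.25 [335.8 150.6] [0.517 0.39  0.   ]
side dish 0.83 [334.5 150.1] [ 0.511  0.39  -0.   ]
```

View pics/t.png

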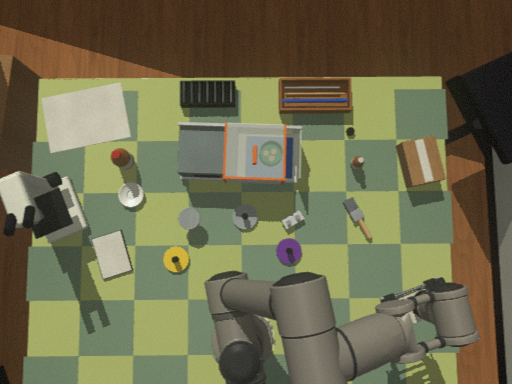

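View pics/a.png

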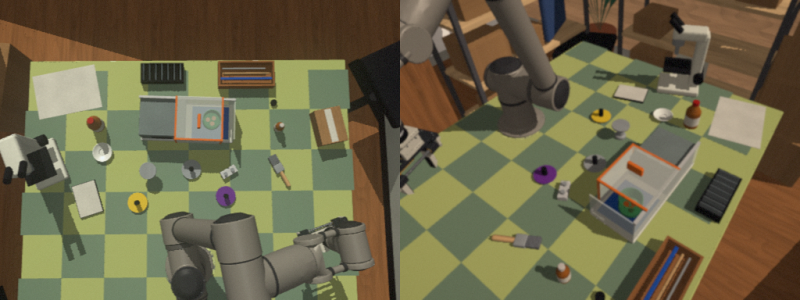

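The top view shows the steel cover at about (244,217), the guard a little ajar with its orange handle at (255,155), and the jar at (270,153). The purple (289,250) and yellow (177,259) look-alikes stay put. Next I measure the cabinet's yaw.

```bash
cat >> h.py <<'E'
from scipy.spatial.transform import Rotation as Ro
def plan(tp,yaw,step=.04,rpy=None):
    s=robot.observe();R=Ro.from_euler('xyz',s["tool_rot"]);T=Ro.from_euler('xyz',[np.pi,0,yaw])
    d=np.array(tp)-s["tool_pos"];rv=(R.inv()*T).as_rotvec()
    n=int(max(np.ceil(np.linalg.norm(d)/step),np.ceil(np.degrees(np.linalg.norm(rv))/7),1))
    print("n",n,"rv/row",np.round(rv/n,4),"world d",np.round(d,4),"; tool d after turn",np.round(T.inv().apply(d),4),"now",np.round(R.inv().apply(d),4))
E
python3 - <<'E'
from h import *
np.set_printoptions(precision=3,suppress=True)
p=read_camera("top");q=read_camera("side")
hsv=cv2.cvtColor(p["img"],cv2.COLOR_RGB2HSV)
m=cv2.inRange(hsv,(3,150,120),(14,255,255));m[:110]=0;m[200:]=0;m[:,:170]=0;m[:,310:]=0
n,l,st,c=cv2.connectedComponentsWithStats(m);print(st,c)
for k in range(1,n):
    if st[k][4]>15:
        pts=np.argwhere(l==k)[:,::-1].astype(np.float32)
        W=np.array([atz(p,x,.165 if st[k][4]<80 else .133)[:2] for x in pts],np.float32)
        print(k,st[k],W.mean(0),cv2.minAreaRect(W),cv2.boxPoints(cv2.minAreaRect(W)))
# grey housing + region
for r in nets.regions_of(p,"cabinet")[:1]:
    ys,xs=np.nonzero(r["region"]);W=np.array([atz(p,x,.1)[:2] for x in zip(xs,ys)],np.float32);print("cab",r["score"],cv2.minAreaRect(W))
for cam in(p,q):
  for k in("guard_handle","jar_rim","cover","jar","cabinet","chamber"):
    print(k,[(round(r["score"],2),np.round(r["pixel"],1)) for r in nets.tip_of(cam,k)[:2]])
cv2.imwrite("pics/b.png",cv2.resize(p["img"][105:235,165:315],None,fx=4,fy=4,interpolation=cv2.INTER_CUBIC)[:,:,::-1])
E
```

```text
[[     0      0    512    384 196231]
 [   222    123     64     58    323]
 [   253    146      4     17     54]] [[255.502 191.559]
 [254.467 162.204]
 [254.278 153.759]]
1 [222 123  64  58 323] [ 0.605 -0.048] ((0.6431382298469543, -0.04756924510002136), (0.20862257480621338, 0.19150789082050323), 87.6694564819336) [[ 0.543 -0.148]
 [ 0.735 -0.156]
 [ 0.743  0.053]
 [ 0.552  0.061]]
2 [253 146   4  17  54] [ 0.627 -0.047] ((0.626663863658905, -0.047866836190223694), (0.009830477647483349, 0.05312073603272438), 89.53783416748047) [[ 0.6   -0.053]
 [ 0.653 -0.053]
 [ 0.653 -0.043]
 [ 0.6   -0.043]]
guard_handle [(0.66, array([252.7, 153.5]))]
jar_rim []
cover [(0.87, array([243., 217.])), (0.84, array([176.1, 259.3]))]
jar []
cabinet [(0.85, array([240.7, 157.3]))]
chamber [(0.45, array([255.2, 153.4]))]
guard_handle [(0.83, array([298.3, 209.6]))]
jar_rim [(0.75, array([294.5, 250.8])), (0.61, array([369.6, 159.4]))]
cover [(0.96, array([247.9, 211.6])), (0.84, array([186.1, 226.7]))]
jar [(0.74, array([295. , 268.3]))]
cabinet [(0.77, array([314.9, 240.4]))]
chamber []
```

View pics/b.png

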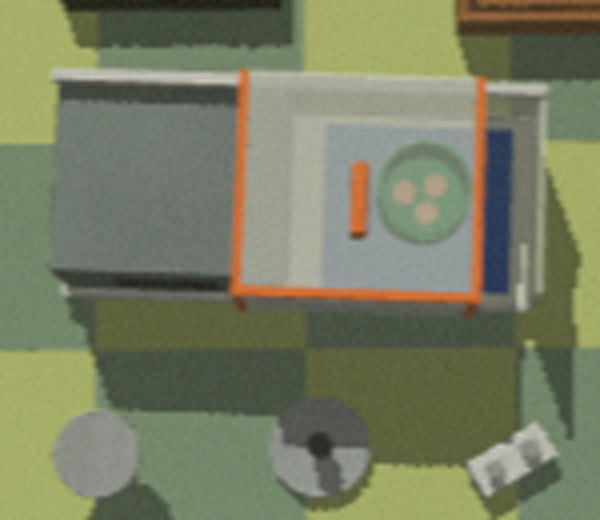

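Cabinet yaw is about -0.041, and the guard is about 55 mm ajar. Next I plan the move above the handle.

```bash
python3 -c "
from h import *
plan([.627,-.048,.26],-1.612)
p=read_camera('top');print(atz(p,(271,152.5),.075),atz(p,(244,217),.013),atz(p,(245,216),.047))"
```

```text
n 16 rv/row [-0.     -0.      0.0239] world d [0.4515 0.4468 0.0332] ; tool d after turn [-0.465  -0.4327 -0.0332] now [-0.2702 -0.5749 -0.0333]
[ 0.6487759  -0.10700105  0.075     ] [ 0.42780277 -0.01140979  0.013     ] [ 0.42970527 -0.01514818  0.047     ]
```

Request:
{"fn": "carry_out", "kwargs": {
  "translation": [
    [0,0,-0.008],
    [0,0,-0.008],
    [0,0,-0.008],
    [0,0,-0.009],
    [-0.02,-0.018,0],
    [-0.03,-0.028,0],
    [-0.03,-0.028,0],
    [-0.03,-0.028,0],
    [-0.03,-0.028,0],
    [-0.03,-0.028,0]
  ],
  "turn": [
    [0,0,0.0955],
    [0,0,0.0955],
    [0,0,0.0955],
    [0,0,0.0955],
    [0,0,0],
    [0,0,0],
    [0,0,0],
    [0,0,0],
    [0,0,0],
    [0,0,0]
  ],
  "gripper": [-1,-1,-1,-1,-1,-1,-1,-1,-1,-1]
}}

```text
time: 3.05
tool_pos: [0.3413, -0.3302, 0.2599]
tool_rot: [-3.141, -0.0, -1.612]
contact_force: [0.8, -1.2, 0.2]
opening: 0.0914
```

Request:
{"fn": "carry_out", "kwargs": {
  "translation": [
    [-0.03,-0.028,0],
    [-0.03,-0.028,0],
    [-0.03,-0.028,0],
    [-0.03,-0.028,0],
    [-0.03,-0.028,0],
    [-0.03,-0.028,0],
    [-0.03,-0.028,0],
    [-0.03,-0.028,0],
    [-0.03,-0.028,0],
    [0,0,0]
  ],
  "turn": [
    [0,0,0],
    [0,0,0],
    [0,0,0],
    [0,0,0],
    [0,0,0],
    [0,0,0],
    [0,0,0],
    [0,0,0],
    [0,0,0],
    [0,0,0]
  ],
  "gripper": [-1,-1,-1,-1,-1,-1,-1,-1,-1,-1]
}}

```text
time: 4.05
tool_pos: [0.6057, -0.0682, 0.2588]
tool_rot: [-3.141, 0.001, -1.607]
contact_force: [-0.5, 0.0, 0.6]
opening: 0.092
```

Run:
```python
from h import *
np.set_printoptions(precision=4,suppress=True)
s=robot.observe();print(s["time"],s["tool_pos"],s["tool_rot"])
p=read_camera("wrist");save(p,"w1.png");print(np.array(p["world_from_camera"]))
for k,z in(("guard_handle",.165),("jar_rim",.075),("cover",0)):
    for r in nets.tip_of(p,k)[:2]: print(k,r["score"],r["pixel"],atz(p,r["pixel"],z))
hsv=cv2.cvtColor(p["img"],cv2.COLOR_RGB2HSV);m=cv2.inRange(hsv,(3,150,90),(14,255,255))
n,l,st,c=cv2.connectedComponentsWithStats(m)
for k in range(1,n):
    if st[k][4]>60: print(st[k],c[k],atz(p,c[k],.165))
plan([.627,-.048,.141],-1.612)
```

```text
4.05 [ 0.6057 -0.0682  0.2588] [-3.1412  0.0014 -1.6074]
[[-0.037  -0.9503 -0.3091  0.6914]
 [-0.9993  0.0347  0.0128 -0.0712]
 [-0.0014  0.3094 -0.9509  0.4171]
 [ 0.      0.      0.      1.    ]]
guard_handle 0.85 [229.4, 169.8] [ 0.6311 -0.0489  0.165 ]
cover 0.91 [219.4, 282.1] [ 0.4319 -0.0107  0.    ]
cover 0.85 [329.4, 352.3] [ 0.3055 -0.1673  0.    ]
[  88   17   56  233 2366] [107.8225 132.0211] [0.6625 0.038  0.165 ]
[ 165   18  203  233 3842] [311.1666 176.8826] [ 0.6233 -0.1106  0.165 ]
[ 218  130   20   79 1459] [227.9904 168.4757] [ 0.6321 -0.0479  0.165 ]
n 4 rv/row [ 0.0001 -0.0001 -0.0001] world d [ 0.0242  0.0247 -0.1186] ; tool d after turn [-0.0256 -0.0232  0.1186] now [-0.0257 -0.0233  0.1186]
```

View pics/w1.png

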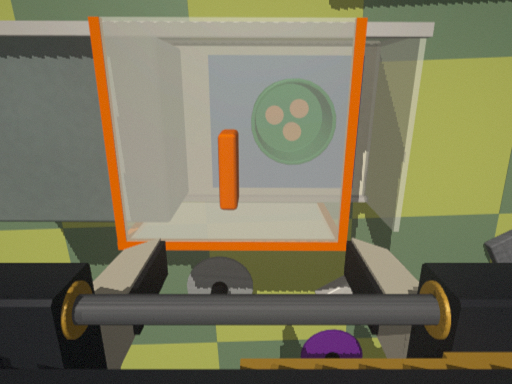

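The wrist view shows the handle at (229,169) and the jar at (293,121). I go down onto the handle and grip it.

Request:
{"fn": "carry_out", "kwargs": {
  "translation": [
    [-0.0212,-0.0235,0],
    [0,0,0.03],
    [0,0,0.03],
    [0,0,0.03],
    [0,0,0.018],
    [0,0,0.01],
    [0,0,0],
    [0,0,0],
    [0,0,0],
    [0,0,0]
  ],
  "turn": [
    [0,0,0],
    [0,0,0],
    [0,0,0],
    [0,0,0],
    [0,0,0],
    [0,0,0],
    [0,0,0],
    [0,0,0],
    [0,0,0],
    [0,0,0]
  ],
  "gripper": [-1,-1,-1,-1,-1,-1,0.3,0.75,1,1],
  "squeeze": 15
}}

```text
time: 5.25
tool_pos: [0.6282, -0.0521, 0.143]
tool_rot: [-3.139, -0.0, -1.612]
contact_force: [0.2, -0.2, 0.2]
opening: 0.0645
```

Request:
{"fn": "carry_out", "kwargs": {
  "translation": [
    [0,0,0],
    [0,0,0],
    [0,0,0],
    [0,0,0]
  ],
  "turn": [
    [0,0,0],
    [0,0,0],
    [0,0,0],
    [0,0,0]
  ],
  "gripper": [1,1,1,1]
}}

```text
time: 5.65
tool_pos: [0.6276, -0.0518, 0.1417]
tool_rot: [-3.142, -0.0, -1.612]
contact_force: [-0.4, 0.7, -0.6]
opening: 0.0323
```

Request:
{"fn": "carry_out", "kwargs": {
  "translation": [
    [0,0,0],
    [0,0,0],
    [0,0,0],
    [0,0,0],
    [0,0,0]
  ],
  "turn": [
    [0,0,0],
    [0,0,0],
    [0,0,0],
    [0,0,0],
    [0,0,0]
  ],
  "gripper": [1,1,1,1,1]
}}

```text
time: 6.15
tool_pos: [0.6276, -0.0517, 0.1416]
tool_rot: [3.142, 0.0, -1.612]
contact_force: [1.2, 0.9, -0.5]
opening: 0.014
```

Request:
{"fn": "carry_out", "kwargs": {
  "translation": [
    [-0.006,0,0],
    [-0.014,0,0],
    [-0.02,0,0],
    [-0.02,0,0],
    [-0.02,0,0],
    [-0.02,0,0],
    [-0.01,0,0],
    [0,0,0]
  ],
  "turn": [
    [0,0,0],
    [0,0,0],
    [0,0,0],
    [0,0,0],
    [0,0,0],
    [0,0,0],
    [0,0,0],
    [0,0,0]
  ],
  "gripper": [1,1,1,1,1,1,1,1]
}}

```text
time: 6.95
tool_pos: [0.6321, 0.0602, 0.1417]
tool_rot: [-3.141, 0.001, -1.61]
contact_force: [1.1, 0.5, -0.8]
opening: 0.0143
```

Request:
{"fn": "carry_out", "kwargs": {
  "translation": [
    [-0.005,0,0],
    [-0.005,0,0],
    [-0.004,0,0],
    [0,0,0]
  ],
  "turn": [
    [0,0,0],
    [0,0,0],
    [0,0,0],
    [0,0,0]
  ],
  "gripper": [1,1,1,1]
}}

```text
time: 7.35
tool_pos: [0.6326, 0.0724, 0.1417]
tool_rot: [3.141, 0.0, -1.612]
contact_force: [-0.5, 0.9, -0.4]
opening: 0.0138
```

Request:
{"fn": "carry_out", "kwargs": {
  "translation": [
    [-0.003,0,0],
    [-0.003,0,0],
    [0,0,0]
  ],
  "turn": [
    [0,0,0],
    [0,0,0],
    [0,0,0]
  ],
  "gripper": [1,1,1]
}}

```text
time: 7.65
tool_pos: [0.6329, 0.0784, 0.1417]
tool_rot: [3.141, 0.0, -1.612]
contact_force: [-1.5, 0.1, -1.0]
opening: 0.014
```

Request:
{"fn": "carry_out", "kwargs": {
  "translation": [
    [-0.003,0,0],
    [-0.003,0,0],
    [0,0,0]
  ],
  "turn": [
    [0,0,0],
    [0,0,0],
    [0,0,0]
  ],
  "gripper": [1,1,1]
}}

```text
time: 7.95
tool_pos: [0.6331, 0.0846, 0.1417]
tool_rot: [3.141, 0.0, -1.612]
contact_force: [-2.2, 0.7, 0.2]
opening: 0.0138
```

Request:
{"fn": "carry_out", "kwargs": {
  "translation": [
    [-0.003,0,0],
    [-0.003,0,0],
    [0,0,0]
  ],
  "turn": [
    [0,0,0],
    [0,0,0],
    [0,0,0]
  ],
  "gripper": [1,1,1]
}}

```text
time: 8.25
tool_pos: [0.6334, 0.0907, 0.1417]
tool_rot: [3.141, 0.0, -1.612]
contact_force: [-1.9, 0.7, 0.6]
opening: 0.0141
```

Request:
{"fn": "carry_out", "kwargs": {
  "translation": [
    [-0.003,0,0],
    [-0.002,0,0],
    [0,0,0]
  ],
  "turn": [
    [0,0,0],
    [0,0,0],
    [0,0,0]
  ],
  "gripper": [1,1,1]
}}

```text
time: 8.55
tool_pos: [0.6335, 0.0948, 0.1417]
tool_rot: [3.141, -0.001, -1.612]
contact_force: [-2.9, -2.3, 1.5]
opening: 0.0139
```

Run:
```python
from h import *
np.set_printoptions(precision=4,suppress=True)
for n in("side","top"):
  p=read_camera(n)
  if n=="side":save(p,"s2.png")
  for k,z in(("guard_handle",.165),("jar_rim",.075),("jar",.015),("chamber",.015),("cabinet",0)):
    for r in nets.tip_of(p,k)[:2]: print(n,k,round(r["score"],2),np.round(r["pixel"],1),atz(p,r["pixel"],z))
```

```text
side guard_handle 0.58 [329.  180.7] [0.6336 0.088  0.165 ]
side jar_rim 0.86 [299.4 251.6] [ 0.6619 -0.0989  0.075 ]
side jar 0.65 [293.8 265.1] [ 0.6541 -0.1078  0.015 ]
side chamber 0.62 [293.8 260.6] [ 0.6465 -0.0957  0.015 ]
side cabinet 0.79 [318.  244.8] [ 0.6697 -0.0022  0.    ]
top guard_handle 0.63 [211.5 154.6] [0.6254 0.0927 0.165 ]
top jar_rim 0.71 [269.  153.5] [ 0.6453 -0.1     0.075 ]
top jar_rim 0.41 [126.6 160.8] [0.6223 0.3941 0.075 ]
top jar 0.78 [268.3 154.3] [ 0.6539 -0.1005  0.015 ]
top chamber 0.72 [267.4 157.1] [ 0.6436 -0.0972  0.015 ]
top cabinet 0.62 [241.7 158. ] [ 0.6436 -0.0041  0.    ]
```

Request:
{"fn": "carry_out", "kwargs": {
  "translation": [
    [-0.003,0,0],
    [0,0,0]
  ],
  "turn": [
    [0,0,0],
    [0,0,0]
  ],
  "gripper": [1,1]
}}

```text
time: 9.35
tool_pos: [0.6335, 0.0948, 0.1416]
tool_rot: [3.141, -0.005, -1.613]
contact_force: [-5.3, -13.9, 2.0]
opening: 0.014
```

The stop is reached, so the guard is fully open. Now I relax, release, lift and go above the cover.

Request:
{"fn": "carry_out", "kwargs": {
  "translation": [
    [0.003,0,0],
    [0,0,0],
    [0,0,0],
    [0,0,0],
    [0,0,0],
    [0,0,-0.02],
    [0,0,-0.04],
    [0,0,-0.04],
    [0.02,0.035,0],
    [0.02,0.035,0]
  ],
  "turn": [
    [0,0,0],
    [0,0,0],
    [0,0,0],
    [0,0,0],
    [0,0,0],
    [0,0,0],
    [0,0,0],
    [0,0,0],
    [0,0,0],
    [0,0,0]
  ],
  "gripper": [1,-0.1,-0.1,-0.1,-0.1,-0.1,-0.1,-0.1,-0.1,-0.1]
}}

```text
time: 10.35
tool_pos: [0.5625, 0.058, 0.243]
tool_rot: [-3.137, -0.0, -1.611]
contact_force: [0.5, -0.5, -0.6]
opening: 0.0503
```

Request:
{"fn": "carry_out", "kwargs": {
  "translation": [
    [0.02,0.035,0],
    [0.02,0.035,0],
    [0.02,0.035,0],
    [0.012,0.024,0],
    [0,0,0.03],
    [0,0,0.025],
    [0,0,0],
    [0,0,0]
  ],
  "turn": [
    [0,0,0],
    [0,0,0],
    [0,0,0],
    [0,0,0],
    [0,0,0],
    [0,0,0],
    [0,0,0],
    [0,0,0]
  ],
  "gripper": [-0.1,-0.1,-0.1,-0.1,-0.1,-0.1,-0.1,-0.1]
}}

```text
time: 11.15
tool_pos: [0.4306, -0.0086, 0.1873]
tool_rot: [-3.141, -0.0, -1.612]
contact_force: [0.5, 0.9, -0.3]
opening: 0.0506
```

```bash
cat > c.py <<'E'
from h import *
np.set_printoptions(precision=4,suppress=True)
s=robot.observe();print(s["time"],s["tool_pos"],s["tool_rot"],s["opening"])
p=read_camera("wrist");save(p,"w3.png")
for r in nets.tip_of(p,"cover")[:3]: print("cover",r["score"],r["pixel"],atz(p,r["pixel"],0))
for r in nets.regions_of(p,"cover")[:3]:
    m=r["region"].astype(np.uint8);k=max(cv2.findContours(m,0,1)[0],key=cv2.contourArea)
    x,y,w,h=cv2.boundingRect(k);W=np.array([atz(p,q[0],.013)[:2] for q in k],np.float32)
    print("reg",r["score"],(x,y,w,h),cv2.minEnclosingCircle(W),cv2.fitEllipse(k))
g=cv2.cvtColor(p["img"],cv2.COLOR_RGB2GRAY)
E
python3 c.py
```

```text
11.15 [ 0.4306 -0.0086  0.1873] [-3.1414 -0.     -1.6118] 0.05057327477406507
cover 0.72 [399.2, 271.3] [ 0.3071 -0.1672  0.    ]
cover 0.68 [258.4, 167.4] [ 0.435  -0.0114  0.    ]
reg 0.86 (214, 128, 91, 88) ((0.43195390701293945, -0.011956855654716492), 0.045218437910079956) ((259.4784240722656, 171.5590362548828), (86.5373764038086, 88.4537124633789), 76.79706573486328)
reg 0.84 (13, 272, 36, 22) ((0.3182874917984009, 0.24667087197303772), 0.02467929944396019) ((29.656177520751953, 282.94598388671875), (12.300899505615234, 37.27959442138672), 59.10532760620117)
reg 0.58 (367, 237, 77, 26) ((0.3280639052391052, -0.1664876639842987), 0.04145871475338936) ((406.4930725097656, 251.57589721679688), (25.644834518432617, 80.60504913330078), 89.05534362792969)
```

View pics/w3.png

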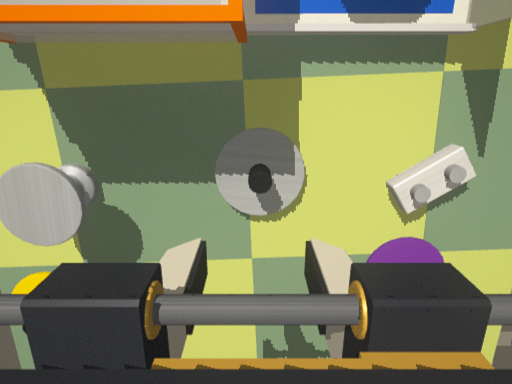

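The steel cover lies at (260,171), with the knob centred and the purple one clear of it. I descend and grip the knob.

Request:
{"fn": "carry_out", "kwargs": {
  "translation": [
    [0.0034,-0.0016,0.02],
    [0,0,0.04],
    [0,0,0.04],
    [0,0,0.04],
    [0,0,0.017],
    [0,0,0.01],
    [0,0,0],
    [0,0,0],
    [0,0,0],
    [0,0,0]
  ],
  "turn": [
    [0,0,0],
    [0,0,0],
    [0,0,0],
    [0,0,0],
    [0,0,0],
    [0,0,0],
    [0,0,0],
    [0,0,0],
    [0,0,0],
    [0,0,0]
  ],
  "gripper": [-0.1,-0.1,-0.1,-0.1,-0.1,-0.1,-0.1,1,1,1],
  "squeeze": 20
}}

```text
time: 12.3
tool_pos: [0.4325, -0.0123, 0.0207]
tool_rot: [-3.139, -0.0, -1.612]
contact_force: [0.1, 0.4, 0.7]
opening: 0.0309
```

Request:
{"fn": "carry_out", "kwargs": {
  "translation": [
    [0,0,0],
    [0,0,0],
    [0,0,0],
    [0,0,0],
    [0,0,0]
  ],
  "turn": [
    [0,0,0],
    [0,0,0],
    [0,0,0],
    [0,0,0],
    [0,0,0]
  ],
  "gripper": [1,1,1,1,1]
}}

```text
time: 12.8
tool_pos: [0.4321, -0.0123, 0.0203]
tool_rot: [-3.14, -0.0, -1.612]
contact_force: [-0.2, 0.7, 6.0]
opening: 0.0215
```

Request:
{"fn": "carry_out", "kwargs": {
  "translation": [
    [0,0,-0.005],
    [0,0,-0.015],
    [0,0,-0.04],
    [0,0,-0.04],
    [0,0,-0.04],
    [0,0,-0.04],
    [0,0,-0.04],
    [0,0,-0.01],
    [0.02,-0.03,0],
    [0.02,-0.03,0]
  ],
  "turn": [
    [0,0,0],
    [0,0,0],
    [0,0,0],
    [0,0,0],
    [0,0,0],
    [0,0,0],
    [0,0,0],
    [0,0,0],
    [0,0,0],
    [0,0,0]
  ],
  "gripper": [1,1,1,1,1,1,1,1,1,1]
}}

```text
time: 13.8
tool_pos: [0.4902, -0.0547, 0.25]
tool_rot: [-3.141, -0.0, -1.611]
contact_force: [0.5, 0.6, -1.5]
opening: 0.0213
```

Request:
{"fn": "carry_out", "kwargs": {
  "translation": [
    [0.02,-0.03,0],
    [0.02,-0.03,0],
    [0,0,0],
    [0,0,0]
  ],
  "turn": [
    [0,0,0],
    [0,0,0],
    [0,0,0],
    [0,0,0]
  ],
  "gripper": [1,1,1,1]
}}

```text
time: 14.2
tool_pos: [0.5477, -0.0971, 0.248]
tool_rot: [3.138, 0.001, -1.613]
contact_force: [-0.3, 0.2, -2.0]
opening: 0.0214
```

```bash
cat > j.py <<'E'
from h import *
np.set_printoptions(precision=4,suppress=True)
s=robot.observe();print(s["time"],s["tool_pos"],s["tool_rot"],s["opening"],s["contact_force"])
for n in ("wrist","top","side"):
  p=read_camera(n);save(p,n+"4.png")
  for k,z in(("jar_rim",.075),("jar",.015),("cover",s["tool_pos"][2]-.02)):
    for r in nets.tip_of(p,k)[:1]: print(n,k,r["score"],r["pixel"],atz(p,r["pixel"],z))
  for r in nets.regions_of(p,"jar")[:1]:
    k=max(cv2.findContours(r["region"].astype(np.uint8),0,1)[0],key=cv2.contourArea)
    W=np.array([atz(p,q[0],.075)[:2] for q in k],np.float32)
    print(n,"reg",r["score"],cv2.boundingRect(k),cv2.minEnclosingCircle(W))
E
python3 j.py
```

```text
14.2 [ 0.5477 -0.0971  0.248 ] [ 3.1382  0.001  -1.6128] 0.021364887936974497 [-0.3223  0.1871 -1.9784]
wrist jar_rim 0.73 [259.0, 57.6] [ 0.6556 -0.1042  0.075 ]
wrist jar 0.9 [262.2, 59.6] [ 0.6574 -0.1082  0.015 ]
wrist cover 0.73 [257.1, 243.5] [ 0.5469 -0.0975  0.228 ]
wrist reg 0.83 (215, 7, 93, 101) ((0.6541656851768494, -0.10599154978990555), 0.04202532023191452)
top jar_rim 0.75 [126.3, 158.9] [0.629  0.3953 0.075 ]
top cover 0.95 [289.9, 252.2] [ 0.3094 -0.1527  0.228 ]
side jar_rim 0.66 [297.1, 249.5] [ 0.6536 -0.0968  0.075 ]
side cover 0.97 [185.3, 228.2] [ 0.4679 -0.2875  0.228 ]
side reg 0.88 (279, 240, 33, 39) ((0.6627621054649353, -0.12318845093250275), 0.058493878692388535)
```

View pics/wrist4.png

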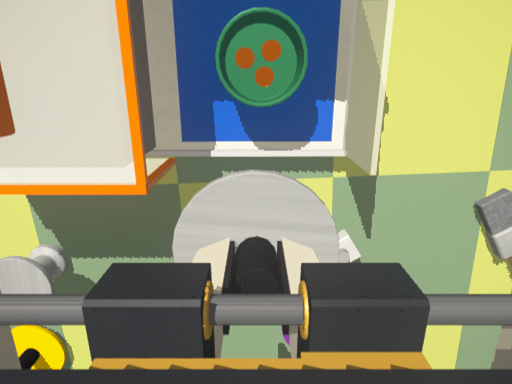

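The wrist view shows the open jar at (262,57) and the held cover at (255,245), level. I go over the jar and check the hold offset.

Request:
{"fn": "carry_out", "kwargs": {
  "translation": [
    [0.002,-0.03,0],
    [0.002,-0.04,0],
    [0.0005,-0.03,0],
    [0,-0.0066,0],
    [0,0,0],
    [0,0,0],
    [0,0,0.03],
    [0,0,0.03],
    [0,0,0],
    [0,0,0]
  ],
  "turn": [
    [0,0,0],
    [0,0,0],
    [0,0,0],
    [0,0,0],
    [0,0,0],
    [0,0,0],
    [0,0,0],
    [0,0,0],
    [0,0,0],
    [0,0,0]
  ],
  "gripper": [1,1,1,1,1,1,1,1,1,1]
}}

```text
time: 15.95
tool_pos: [0.6541, -0.106, 0.1908]
tool_rot: [3.142, -0.0, -1.612]
contact_force: [0.1, 1.0, -1.1]
opening: 0.0216
```

```bash
cat > k.py <<'E'
from h import *
np.set_printoptions(precision=4,suppress=True)
s=robot.observe();print(s["time"],s["tool_pos"],s["tool_rot"],s["opening"],s["contact_force"])
z=s["tool_pos"][2]-.02
p=read_camera("wrist");save(p,"w5.png")
c0=s["tool_pos"]*[1,1,0]+[0,0,z+.013]
t=np.linspace(0,2*np.pi,73);im=p["img"].copy()
for c,r,col in((c0,.045,(255,0,255)),([.654,-.106,.075],.042,(255,255,0))):
    pts=np.array([proj(p,np.array(c)+[r*np.cos(a),r*np.sin(a),0]) for a in t]).astype(np.int32);cv2.polylines(im,[pts],True,col)
q=read_camera("side");save(q,"s5.png");im2=q["img"].copy()
for c,r,col in((c0,.045,(255,0,255)),([.654,-.106,.075],.042,(255,255,0))):
    pts=np.array([proj(q,np.array(c)+[r*np.cos(a),r*np.sin(a),0]) for a in t]).astype(np.int32);cv2.polylines(im2,[pts],True,col)
im2=cv2.resize(im2[170:300,220:393],(512,384))
cv2.imwrite("pics/k.png",cv2.resize(np.hstack([im,im2]),(800,300),interpolation=cv2.INTER_AREA)[:,:,::-1])
E
python3 k.py
```

```text
15.95 [ 0.6541 -0.106   0.1908] [ 3.1415 -0.0002 -1.6122] 0.021612703147810816 [ 0.1327  0.9577 -1.1147]
```

View pics/k.png

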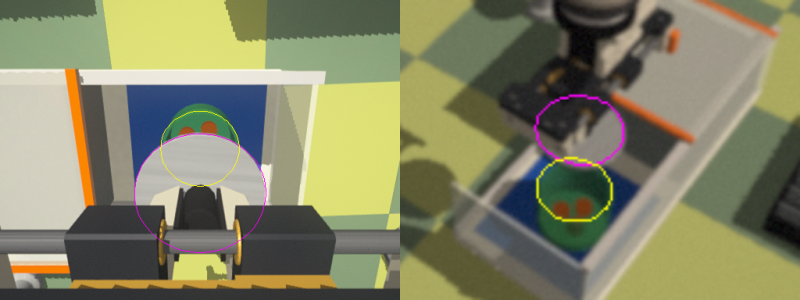

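In the wrist view the held cover agrees with its predicted outline. The jar rim lies somewhat further along +x than my estimate, by about 8 rows in the combined picture. I step back, settle, and remeasure.

Request:
{"fn": "carry_out", "kwargs": {
  "translation": [
    [0,0.03,-0.02],
    [0,0.04,-0.02],
    [0,0.01,0],
    [0,0,0],
    [0,0,0],
    [0,0,0],
    [0,0,0]
  ],
  "turn": [
    [0,0,0],
    [0,0,0],
    [0,0,0],
    [0,0,0],
    [0,0,0],
    [0,0,0],
    [0,0,0]
  ],
  "gripper": [1,1,1,1,1,1,1]
}}

```text
time: 16.75
tool_pos: [0.5752, -0.1027, 0.2292]
tool_rot: [3.141, 0.0, -1.612]
contact_force: [0.0, -0.3, -2.1]
opening: 0.0218
```

```bash
cat > m.py <<'E'
from h import *
from scipy.optimize import least_squares
np.set_printoptions(precision=4,suppress=True)
s=robot.observe();print(s["time"],s["tool_pos"],s["tool_rot"],s["opening"],s["contact_force"])
p=read_camera("wrist");print(np.array(p["world_from_camera"])[:3,3])
hsv=cv2.cvtColor(p["img"],cv2.COLOR_RGB2HSV)
m=cv2.inRange(hsv,(60,90,30),(90,255,255));m=cv2.morphologyEx(m,cv2.MORPH_OPEN,np.ones((5,5)))
k=max(cv2.findContours(m,0,1)[0],key=cv2.contourArea);k=cv2.convexHull(k)
print("green",cv2.boundingRect(k),cv2.contourArea(k))
W=np.array([atz(p,q[0],.075)[:2] for q in k],np.float32);print("circle at rim z",cv2.minEnclosingCircle(W))
# silhouette = hull of the rim and base circles
t=np.linspace(0,2*np.pi,90)
def sil(c):
    return cv2.convexHull(np.array([proj(p,[c[0]+r*np.cos(a),c[1]+r*np.sin(a),z]) for r,z in((.042,.075),(.042,.015)) for a in t],np.float32))
def res(c):
    h=sil(c);return [cv2.pointPolygonTest(h,(float(q[0][0]),float(q[0][1])),True) for q in k]
f=least_squares(res,[.655,-.105],loss="soft_l1",diff_step=1e-3);print("fit",f.x,np.abs(f.fun).mean())
im=p["img"].copy();cv2.polylines(im,[sil(f.x).astype(np.int32)],True,(255,255,0));cv2.polylines(im,[k],True,(255,0,0))
cv2.imwrite("pics/m.png",im[:,:,::-1])
for r in nets.tip_of(p,"jar_rim")[:1]: print(r["score"],atz(p,r["pixel"],.075))
for r in nets.tip_of(p,"jar")[:1]: print(r["score"],atz(p,r["pixel"],.015))
q=read_camera("side")
for r in nets.tip_of(q,"jar_rim")[:1]: print("side",r["score"],atz(q,r["pixel"],.075))
E
python3 m.py
```

```text
16.75 [ 0.5752 -0.1027  0.2292] [ 3.1411  0.0001 -1.6119] 0.021781239592904934 [ 0.0274 -0.2646 -2.0843]
[ 0.6611 -0.1057  0.3875]
green (209, 40, 95, 100) 7415.0
circle at rim z ((0.6546732783317566, -0.10630963742733002), 0.04180460423231125)
fit [ 0.6546 -0.1061] 0.4992350600472423
0.86 [ 0.6546 -0.1032  0.075 ]
0.98 [ 0.6588 -0.1065  0.015 ]
side 0.84 [ 0.6582 -0.1094  0.075 ]
```

View pics/m.png

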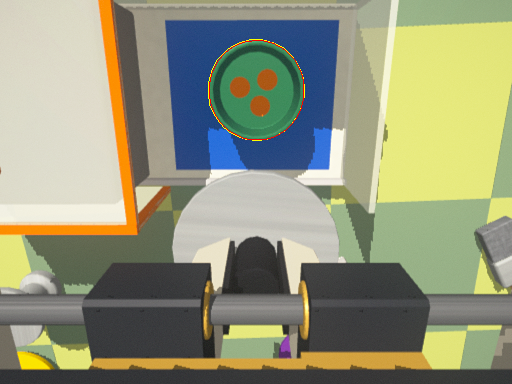

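The rim fit is tight, with 0.5 px residual: jar at (256,90) in the image, world (0.655,-0.106). The earlier mismatch was the jar's side wall showing past the rim. I go over it and come down just above the rim.

Request:
{"fn": "carry_out", "kwargs": {
  "translation": [
    [0,-0.025,0],
    [0,-0.035,0],
    [0.0005,-0.02,0],
    [0,0,0.03],
    [0,0,0.04],
    [0,0,0.035],
    [0,0,0.02],
    [0,0,0.005],
    [0,0,0],
    [0,0,0]
  ],
  "turn": [
    [0,0,0],
    [0,0,0],
    [0,0,0],
    [0,0,0],
    [0,0,0],
    [0,0,0],
    [0,0,0],
    [0,0,0],
    [0,0,0],
    [0,0,0]
  ],
  "gripper": [1,1,1,1,1,1,1,1,1,1]
}}

```text
time: 18.0
tool_pos: [0.6556, -0.1067, 0.1013]
tool_rot: [-3.139, -0.001, -1.612]
contact_force: [0.2, -0.1, -1.3]
opening: 0.0211
```

Request:
{"fn": "carry_out", "kwargs": {
  "translation": [
    [0,0,0.002],
    [0,0,0.002],
    [0,0,0.002],
    [0,0,0]
  ],
  "turn": [
    [0,0,0],
    [0,0,0],
    [0,0,0],
    [0,0,0]
  ],
  "gripper": [1,1,1,1]
}}

```text
time: 18.4
tool_pos: [0.6545, -0.1064, 0.0936]
tool_rot: [3.141, -0.0, -1.612]
contact_force: [-0.2, -0.4, -2.3]
opening: 0.0215
```

Request:
{"fn": "carry_out", "kwargs": {
  "translation": [
    [0,0,0.0015],
    [0,0,0.0015],
    [0,0,0.001],
    [0,0,0],
    [0,0,0]
  ],
  "turn": [
    [0,0,0],
    [0,0,0],
    [0,0,0],
    [0,0,0],
    [0,0,0]
  ],
  "gripper": [1,1,1,1,1]
}}

```text
time: 18.9
tool_pos: [0.6546, -0.1064, 0.0897]
tool_rot: [3.142, -0.0, -1.612]
contact_force: [0.9, 1.0, -2.0]
opening: 0.0215
```

Request:
{"fn": "carry_out", "kwargs": {
  "translation": [
    [0,0,0.001],
    [0,0,0],
    [0,0,0]
  ],
  "turn": [
    [0,0,0],
    [0,0,0],
    [0,0,0]
  ],
  "gripper": [1,1,1]
}}

```text
time: 19.2
tool_pos: [0.6546, -0.1064, 0.0887]
tool_rot: [3.142, -0.0, -1.612]
contact_force: [-0.2, -0.7, -1.1]
opening: 0.0216
```

Request:
{"fn": "carry_out", "kwargs": {
  "translation": [
    [0,0,0.0005],
    [0,0,0.0005],
    [0,0,0],
    [0,0,0]
  ],
  "turn": [
    [0,0,0],
    [0,0,0],
    [0,0,0],
    [0,0,0]
  ],
  "gripper": [1,1,1,1]
}}

```text
time: 19.6
tool_pos: [0.6547, -0.1064, 0.0884]
tool_rot: [-3.141, -0.0, -1.612]
contact_force: [-2.6, 1.7, 6.2]
opening: 0.0214
```

The cover is seated: contact at the expected height. Now I release and lift.

Request:
{"fn": "carry_out", "kwargs": {
  "translation": [
    [0,0,-0.0005],
    [0,0,0],
    [0,0,0],
    [0,0,0],
    [0,0,0],
    [0,0,-0.005],
    [0,0,-0.02],
    [0,0,-0.04],
    [0,0,-0.04],
    [0,0,-0.04]
  ],
  "turn": [
    [0,0,0],
    [0,0,0],
    [0,0,0],
    [0,0,0],
    [0,0,0],
    [0,0,0],
    [0,0,0],
    [0,0,0],
    [0,0,0],
    [0,0,0]
  ],
  "gripper": [1,0,0,0,0,0,0,0,0,0]
}}

```text
time: 20.6
tool_pos: [0.6544, -0.1064, 0.2352]
tool_rot: [-3.141, -0.0, -1.612]
contact_force: [-0.4, -0.5, 0.7]
opening: 0.0456
```

Request:
{"fn": "carry_out", "kwargs": {
  "translation": [
    [0,0.04,-0.01],
    [0,0.04,0],
    [0,0,0],
    [0,0,0],
    [0,0,0]
  ],
  "turn": [
    [0,0,0],
    [0,0,0],
    [0,0,0],
    [0,0,0],
    [0,0,0]
  ],
  "gripper": [0,0,0,0,0]
}}

```text
time: 21.1
tool_pos: [0.5759, -0.1034, 0.2438]
tool_rot: [-3.14, -0.001, -1.612]
contact_force: [-0.8, 0.5, -1.0]
opening: 0.0459
```

```bash
cat > n.py <<'E'
from h import *
np.set_printoptions(precision=4,suppress=True)
s=robot.observe();print(s["time"],s["tool_pos"],s["tool_rot"],s["opening"],s["contact_force"])
p=read_camera("wrist");q=read_camera("side");t=np.linspace(0,2*np.pi,73);out=[]
for c in(p,q):
    im=c["img"].copy()
    for r,z,col in((.045,.081,(255,0,255)),(.011,.115,(255,255,0))):
        cv2.polylines(im,[np.array([proj(c,[.6546+r*np.cos(a),-.1064+r*np.sin(a),z]) for a in t]).astype(np.int32)],True,col)
    out.append(im)
out[1]=cv2.resize(out[1][195:295,235:368],(512,384),interpolation=cv2.INTER_CUBIC)
cv2.imwrite("pics/n.png",cv2.resize(np.hstack(out),(800,300),interpolation=cv2.INTER_AREA)[:,:,::-1])
plan([.6332,.0915,.142],-1.612)
E
python3 n.py
```

```text
21.1 [ 0.5759 -0.1034  0.2438] [-3.1396 -0.0005 -1.612 ] 0.04594530897593965 [-0.7914  0.4768 -0.9811]
n 6 rv/row [-0.0001 -0.      0.    ] world d [ 0.0574  0.1948 -0.1012] ; tool d after turn [-0.197  -0.0493  0.1012] now [-0.197  -0.0493  0.1012]
```

View pics/n.png

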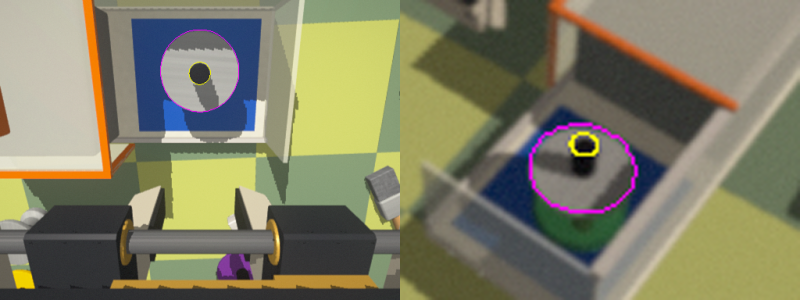

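In both views the seated cover and knob coincide with the predicted level outlines. I go back to the handle to shut the guard.

Request:
{"fn": "carry_out", "kwargs": {
  "translation": [
    [-0.035,-0.009,0],
    [-0.04,-0.01,0],
    [-0.04,-0.01,0],
    [-0.04,-0.01,0],
    [-0.035,-0.008,0],
    [-0.01,-0.0025,0],
    [0,0,0],
    [0,0,0.04],
    [0,0,0.04],
    [0,0,0.021]
  ],
  "turn": [
    [0,0,0],
    [0,0,0],
    [0,0,0],
    [0,0,0],
    [0,0,0],
    [0,0,0],
    [0,0,0],
    [0,0,0],
    [0,0,0],
    [0,0,0]
  ],
  "gripper": [0,0,0,0,0,0,0,0,0,0]
}}

```text
time: 22.2
tool_pos: [0.6308, 0.0926, 0.1386]
tool_rot: [3.137, -0.001, -1.614]
contact_force: [-0.3, 0.6, -0.7]
opening: 0.0458
```

Request:
{"fn": "carry_out", "kwargs": {
  "translation": [
    [0,0,0],
    [0,0,0],
    [0,0,0],
    [0,0,0],
    [0,0,0],
    [0,0,0],
    [0,0,0],
    [0,0,0]
  ],
  "turn": [
    [0,0,0],
    [0,0,0],
    [0,0,0],
    [0,0,0],
    [0,0,0],
    [0,0,0],
    [0,0,0],
    [0,0,0]
  ],
  "gripper": [0,1,1,1,1,1,1,1],
  "squeeze": 15
}}

```text
time: 23.0
tool_pos: [0.6328, 0.0946, 0.1432]
tool_rot: [-3.14, -0.0, -1.612]
contact_force: [0.1, -1.2, 6.3]
opening: 0.0136
```

Request:
{"fn": "carry_out", "kwargs": {
  "translation": [
    [0.006,0,0],
    [0.014,0,0],
    [0.022,0,0],
    [0.025,0,0],
    [0.025,0,0],
    [0.025,0,0],
    [0.025,0,0],
    [0.02,0,0],
    [0.012,0,0],
    [0,0,0]
  ],
  "turn": [
    [0,0,0],
    [0,0,0],
    [0,0,0],
    [0,0,0],
    [0,0,0],
    [0,0,0],
    [0,0,0],
    [0,0,0],
    [0,0,0],
    [0,0,0]
  ],
  "gripper": [1,1,1,1,1,1,1,1,1,1]
}}

```text
time: 24.0
tool_pos: [0.6257, -0.0814, 0.1431]
tool_rot: [-3.14, -0.001, -1.614]
contact_force: [-1.2, -1.8, 4.6]
opening: 0.0139
```

Request:
{"fn": "carry_out", "kwargs": {
  "translation": [
    [0.004,0,0],
    [0.004,0,0],
    [0.003,0,0],
    [0,0,0]
  ],
  "turn": [
    [0,0,0],
    [0,0,0],
    [0,0,0],
    [0,0,0]
  ],
  "gripper": [1,1,1,1]
}}

```text
time: 24.4
tool_pos: [0.6253, -0.0906, 0.1431]
tool_rot: [-3.14, -0.001, -1.612]
contact_force: [-0.8, -0.9, 6.2]
opening: 0.0137
```

Request:
{"fn": "carry_out", "kwargs": {
  "translation": [
    [0.002,0,0],
    [0.002,0,0],
    [0,0,0]
  ],
  "turn": [
    [0,0,0],
    [0,0,0],
    [0,0,0]
  ],
  "gripper": [1,1,1]
}}

```text
time: 24.7
tool_pos: [0.6251, -0.0943, 0.1431]
tool_rot: [-3.14, -0.0, -1.612]
contact_force: [0.8, 0.2, 5.7]
opening: 0.0139
```

Request:
{"fn": "carry_out", "kwargs": {
  "translation": [
    [0.002,0,0],
    [0,0,0],
    [0,0,0]
  ],
  "turn": [
    [0,0,0],
    [0,0,0],
    [0,0,0]
  ],
  "gripper": [1,1,1]
}}

```text
time: 25.0
tool_pos: [0.6251, -0.095, 0.1431]
tool_rot: [-3.14, 0.001, -1.611]
contact_force: [-0.2, 4.9, 6.3]
opening: 0.0141
```

Stop contact is at y = -0.095, exactly 0.19 m from the open stop. One more small push, then release.

Request:
{"fn": "carry_out", "kwargs": {
  "translation": [
    [0.002,0,0],
    [0,0,0]
  ],
  "turn": [
    [0,0,0],
    [0,0,0]
  ],
  "gripper": [1,1]
}}

```text
time: 25.2
tool_pos: [0.6251, -0.0951, 0.1431]
tool_rot: [-3.14, 0.005, -1.611]
contact_force: [0.4, 11.0, 6.2]
opening: 0.0142
```

Request:
{"fn": "carry_out", "kwargs": {
  "translation": [
    [-0.003,0,0],
    [0,0,0],
    [0,0,0],
    [0,0,0],
    [0,0,-0.01],
    [0,0,-0.03],
    [0,0,-0.04],
    [0,0,-0.04],
    [0,0.02,0],
    [0,0.04,0]
  ],
  "turn": [
    [0,0,0],
    [0,0,0],
    [0,0,0],
    [0,0,0],
    [0,0,0],
    [0,0,0],
    [0,0,0],
    [0,0,0],
    [0,0,0],
    [0,0,0]
  ],
  "gripper": [0,0,0,0,0,0,0,0,0,0]
}}

```text
time: 26.2
tool_pos: [0.5659, -0.0933, 0.2638]
tool_rot: [-3.137, -0.001, -1.612]
contact_force: [-0.7, -0.1, -0.5]
opening: 0.0458
```

Request:
{"fn": "carry_out", "kwargs": {
  "translation": [
    [0,0.04,0],
    [0,0,0],
    [0,0,0],
    [0,0,0]
  ],
  "turn": [
    [0,0,0],
    [0,0,0],
    [0,0,0],
    [0,0,0]
  ],
  "gripper": [0,0,0,0]
}}

```text
time: 26.6
tool_pos: [0.5258, -0.0915, 0.263]
tool_rot: [-3.139, -0.001, -1.612]
contact_force: [0.2, -0.4, -1.2]
opening: 0.0458
```

```bash
sed -i 's#pics/n.png#pics/o.png#;/^plan/d' n.py
cat >> n.py <<'E'
for c,n in((p,"wrist"),(q,"side"),(read_camera("top"),"top")):
  for k,z in(("guard_handle",.165),("cover",.068),("clamp",0),("microtome",0)):
    for r in nets.tip_of(c,k)[:1]: print(n,k,round(r["score"],2),atz(c,r["pixel"],z))
E
python3 n.py
```

```text
26.6 [ 0.5258 -0.0915  0.263 ] [-3.1395 -0.0007 -1.6122] 0.04576106145198289 [ 0.2208 -0.4394 -1.2074]
wrist guard_handle 0.83 [ 0.6266 -0.0978  0.165 ]
wrist cover 0.8 [0.3341 0.1774 0.068 ]
wrist clamp 0.89 [ 0.4171 -0.1822  0.    ]
wrist microtome 0.96 [0.4254 0.1831 0.    ]
side guard_handle 0.74 [ 0.6208 -0.0984  0.165 ]
side cover 0.73 [ 0.3585 -0.1969  0.068 ]
side clamp 0.63 [ 0.4181 -0.1881  0.    ]
side microtome 0.85 [0.4346 0.1815 0.    ]
top guard_handle 0.65 [ 0.6293 -0.0963  0.165 ]
top cover 0.75 [ 0.3074 -0.1643  0.068 ]
top clamp 0.54 [ 0.4244 -0.1863  0.    ]
top microtome 0.59 [0.412  0.1723 0.    ]
```

View pics/o.png

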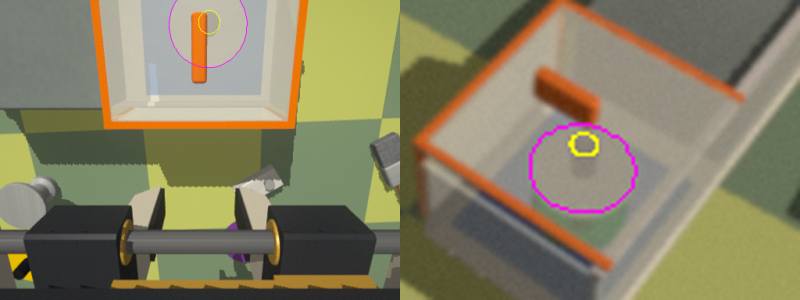

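The guard is shut, and the cover shows level on the jar through the pane. Handing in.

```bash
python3 -c "
from cell import robot
print(robot.hand_in())"
```

```text
the job is handed in; nothing more can be done
None
```

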